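# Turn the row of hub parts round for rebuilding

## Robot

A 7-joint arm with a two-finger parallel gripper is mounted at the origin on a cart in front of the work surface, level with it; the furniture and walls round the work are solid. World frame = base frame: x ahead of the robot, y to its left, z up, the work surface at z = 0. Lengths are in mm, angles in rad, forces in N, time in s.
With the tool pointing down it reaches from about 425 to 1025 mm from the base axis. Payload 9.4 kg.
Tool frame: the origin (TCP) lies midway between the tips of the shut fingers; the grasp point (between the pads) lies r.grasp_offset behind it (r.grasp_offset is the distance from the TCP to the grasp point, in mm); z points along the fingers, y is the line along which they close (so a half turn about z gives the same grasp; the last joint's range is limited). The gripper opens to 85 mm and grips with 20 to 120 N. Pads are 22 mm wide; open, the fingers measure 114 mm over their backs; the gripper's body (76 mm by 85 mm) begins 54 mm behind the grasp point. The pads swing forward as they close: fully open they stand 13 mm farther back than shut.
Start: joints at [1.148, 0.599, -0.003, 1.599, 0.002, 0.943, -0.08], TCP at [245.729, -682.086, 231.275] pointing down, gripper open.
Joint ranges: [-2.57, 2.57], [-0.35, 1.97], [-1.29, 1.29], [0.11, 2.56], [-1.05, 4.19], [0.11, 1.86], [-2.63, 2.63]. Speed limits (rad/s): [2.22, 2.22, 3.01, 3.01, 3.14, 3.14, 3.14].

## Interface

Orientations are given as a unit quaternion [w, x, y, z].
In Python, from bench import r, viewer, job gives the robot as it stands. The module is installed in compiled form; this text tells all that it offers.
- The arm moves only by the tool step_arm, never from a script. Its argument "motion" is a list of rows, each an object of numbers: "x", "y", "z": the shift along the world's x, y, z in cm; "rx", "ry", "rz": the turn, a rotation vector about the world's x, y, z in degrees; "jaw": the opening, from -1 (shut) to 1 (fully open). A call has 1 to 10 rows; each row is the pose to reach, as a shift and turn from the pose commanded when the call began; what a row does not reach only later rows make up. A row lasts 1/12 s, in which the tool goes at most 41.7 mm and 7.16 degrees, less where a joint would pass 70% of its speed; a pose out of reach is approached as far as the arm can. A call with a gripper value outside its range is refused whole. The fingers move at their own pace and stop on an object; "newtons" is the grip in N (left out, the last holds). Time passes only in rows, so rows that repeat a pose let the fingers close. It gives the time, the measured TCP pose, the force, the opening and the grip force at its end, in the units of the state.
- r.get_state(): the state, without advancing time (a new reading comes with each control period).
- viewer.snapshot(name): name is "side" or "top" or "wrist"; returns (picture, depth): 420x560x3 uint8, red, green, blue; 420x560 float32, mm along the optical axis (not along the pixel's ray), 0 where there is no reading.
- viewer.camera_params(name): a dict with "camera_matrix" (3x3 intrinsics, pixels), "T" (4x4, takes a point from camera to world coordinates); the wrist camera has in their place "hand_eye" (4x4, takes a point from camera to tool coordinates, whose origin is the TCP and whose axes are the flange's). Camera axes: x right, y down, z forward; pixel columns grow to the right and rows downward; lengths in mm; the calibration is good to about 2 mm. A picture is of the moment at which its call begins: read the wrist's pose just before it. camera_params takes no time and is no camera call.
- job.sign_off(): hands the job in; it is judged then, once.
The state is a dict: "time": time; "joint_pos": joint angles; "qd": joint speeds; "joint_torque": joint torques, N m; "ee_pos": TCP position; "tcp_rot": TCP orientation; "contact_force": force on the tool from outside, world axes, zero at the start; "ft_torque": the same for the moment, N m; "gripper_width": finger opening in mm; "grip_force": force on a finger pad.
Only numpy, scipy, OpenCV 4.12 (cv2) and the standard library are available. Lean on these libraries where they do the work, as an engineer would, in place of code of your own. Each camera call takes 0.05 s, during which the arm holds its last target. There are 200 camera calls.

## Task

The parts of a stripped hub lie on the grey rack in the order they came off, counted from the end with the small steel post. Move all four to the pale wooden rack in the reverse order, ready for rebuilding: the part now nearest the grey rack's post goes into the bay farthest from the wooden rack's post, and so on, one part to a bay, so that the last part of the old row is next to the post. Set each down gently, the same way up as it lies now, flat and in the middle of its bay, and leave the tub, spanner and screwdriver beside the racks alone.

Things in the scene. Friction and masses are not known exactly. Their poses are not given: they have to be found in the camera images.
- strip_rack: grey steel rack with the hub parts in any order: 90 x 400 x 10 mm, fixed; five ribs 4 mm thick, 8 mm high part it into four bays, open at front and back. Origin: centre of underside; y along the row towards the end with the steel post (11 mm thick, top at z = 31 mm, y = +190), x across, z up. Bay centres at x = 0, y = +135, +45, -45, -135 mm. Parts lie on rubber pads, top at z = 13 mm
- build_rack: pale wooden rack, empty, where the parts go: 90 x 400 x 10 mm, fixed; five ribs 4 mm thick, 8 mm high part it into four bays, open at front and back. Origin: centre of underside; y along the row towards the end with the steel post (11 mm thick, top at z = 31 mm, y = +190), x across, z up. Bay centres at x = 0, y = +135, +45, -45, -135 mm. No pads; bay floors at z = 10 mm
- fixed_cog: sixteen-tooth steel sprocket lying flat: toothed flange 69 mm across and 3 mm thick below, round hub 48 mm across above it, 15 mm high in all, open in the middle. Grip it across the hub, above the flange (fingertips 5 to 8 mm above its underside). Loose, under 0.2 kg. Origin: centre of its underside, z up
- spacer_sleeve: upright steel tube, 30 mm across, 34 mm high, 20 mm bore: the narrowest and tallest of the four. Grip across the outside. Loose, under 0.2 kg. Origin: centre of its underside, z up
- lock_ring: plain thick steel ring with slots in its outside, 44 mm across, 19 mm high. Grip across the outside. Loose, under 0.2 kg. Origin: centre of its underside, z up
- axle_cone: stepped steel cone, 39 mm across at its wide flange in the lower half, narrower above with a small hole, 22 mm high. Grip across the flange, fingertips 2 to 4 mm above its underside. Loose, under 0.2 kg. Origin: centre of its underside, z up
- pad_fixed_cog: black rubber pad 84 x 80 x 3 mm, fixed in the bay of the grey rack in which the fixed_cog lies at the start (all four pads look the same). Origin: centre of its underside (10 mm over the bench); it stays where it is, so it tells that part's place in the old row. Axes as the grey rack's
- pad_spacer_sleeve: black rubber pad 84 x 80 x 3 mm, fixed in the bay of the grey rack in which the spacer_sleeve lies at the start (all four pads look the same). Origin: centre of its underside (10 mm over the bench); it stays where it is, so it tells that part's place in the old row. Axes as the grey rack's
- pad_lock_ring: black rubber pad 84 x 80 x 3 mm, fixed in the bay of the grey rack in which the lock_ring lies at the start (all four pads look the same). Origin: centre of its underside (10 mm over the bench); it stays where it is, so it tells that part's place in the old row. Axes as the grey rack's
- pad_axle_cone: black rubber pad 84 x 80 x 3 mm, fixed in the bay of the grey rack in which the axle_cone lies at the start (all four pads look the same). Origin: centre of its underside (10 mm over the bench); it stays where it is, so it tells that part's place in the old row. Axes as the grey rack's
- grease_tub: round white tub with blue lid, 73 mm across, 57 mm high; bystander beside the racks, to be left alone. Origin: centre of its underside
- spanner: steel spanner 186 mm long lying on the bench; bystander, to be left alone. Origin: centre of its underside
- screwdriver: screwdriver with green handle, 165 mm long, lying on the bench; bystander, to be left alone. Origin: centre of its underside
There are look-alikes about, which are no part of the job. Leave any orange or turquoise look-alike of the axle_cone alone.

How it is judged (in metres and radians):
At the end, for the whole second after the job is handed in: Each part lies flat (tilt under 0.12 rad) and at rest on the floor of the wooden rack's bay that mirrors its bay on the grey rack (1st from the post to 4th, 2nd to 3rd and so on), its centre within 15 mm of the bay's centre along and across the row, its height within 4 mm (x of fixed_cog in the frame of build_rack between -0.015 and 0.015 m and z of fixed_cog in the frame of build_rack between 0.006 and 0.014 m and angle between each of fixed_cog, spacer_sleeve, lock_ring, axle_cone's own z axis and vertical below 0.12 rad and linear speed of each of fixed_cog, spacer_sleeve, lock_ring, axle_cone below 0.02 m/s and ((y of pad_fixed_cog in the frame of strip_rack between 0.115 and 0.155 m and y of fixed_cog in the frame of build_rack between -0.15 and -0.12 m) or (y of pad_fixed_cog in the frame of strip_rack between 0.025 and 0.065 m and y of fixed_cog in the frame of build_rack between -0.06 and -0.03 m) or (y of pad_fixed_cog in the frame of strip_rack between -0.065 and -0.025 m and y of fixed_cog in the frame of build_rack between 0.03 and 0.06 m) or (y of pad_fixed_cog in the frame of strip_rack between -0.155 and -0.115 m and y of fixed_cog in the frame of build_rack between 0.12 and 0.15 m)) and x of spacer_sleeve in the frame of build_rack between -0.015 and 0.015 m and z of spacer_sleeve in the frame of build_rack between 0.006 and 0.014 m and ((y of pad_spacer_sleeve in the frame of strip_rack between 0.115 and 0.155 m and y of spacer_sleeve in the frame of build_rack between -0.15 and -0.12 m) or (y of pad_spacer_sleeve in the frame of strip_rack between 0.025 and 0.065 m and y of spacer_sleeve in the frame of build_rack between -0.06 and -0.03 m) or (y of pad_spacer_sleeve in the frame of strip_rack between -0.065 and -0.025 m and y of spacer_sleeve in the frame of build_rack between 0.03 and 0.06 m) or (y of pad_spacer_sleeve in the frame of strip_rack between -0.155 and -0.115 m and y of spacer_sleeve in the frame of build_rack between 0.12 and 0.15 m)) and x of lock_ring in the frame of build_rack between -0.015 and 0.015 m and z of lock_ring in the frame of build_rack between 0.006 and 0.014 m and ((y of pad_lock_ring in the frame of strip_rack between 0.115 and 0.155 m and y of lock_ring in the frame of build_rack between -0.15 and -0.12 m) or (y of pad_lock_ring in the frame of strip_rack between 0.025 and 0.065 m and y of lock_ring in the frame of build_rack between -0.06 and -0.03 m) or (y of pad_lock_ring in the frame of strip_rack between -0.065 and -0.025 m and y of lock_ring in the frame of build_rack between 0.03 and 0.06 m) or (y of pad_lock_ring in the frame of strip_rack between -0.155 and -0.115 m and y of lock_ring in the frame of build_rack between 0.12 and 0.15 m)) and x of axle_cone in the frame of build_rack between -0.015 and 0.015 m and z of axle_cone in the frame of build_rack between 0.006 and 0.014 m and ((y of pad_axle_cone in the frame of strip_rack between 0.115 and 0.155 m and y of axle_cone in the frame of build_rack between -0.15 and -0.12 m) or (y of pad_axle_cone in the frame of strip_rack between 0.025 and 0.065 m and y of axle_cone in the frame of build_rack between -0.06 and -0.03 m) or (y of pad_axle_cone in the frame of strip_rack between -0.065 and -0.025 m and y of axle_cone in the frame of build_rack between 0.03 and 0.06 m) or (y of pad_axle_cone in the frame of strip_rack between -0.155 and -0.115 m and y of axle_cone in the frame of build_rack between 0.12 and 0.15 m))); the robot touches nothing.
It fails at once if a part is dropped (falls free faster than 0.7 m/s, as from about 25 mm) ((linear speed of fixed_cog above 0.7 m/s and contact force between fixed_cog and the fingers below 0.05 N) or (linear speed of spacer_sleeve above 0.7 m/s and contact force between spacer_sleeve and the fingers below 0.05 N) or (linear speed of lock_ring above 0.7 m/s and contact force between lock_ring and the fingers below 0.05 N) or (linear speed of axle_cone above 0.7 m/s and contact force between axle_cone and the fingers below 0.05 N)).
It fails at once if the tub, spanner or screwdriver is shifted by more than 30 mm (distance of any of grease_tub, spanner, screwdriver from where it was at the start of the episode above 0.03 m).
It also fails if it takes over 104 s, if anything falls off the work surface, if the arm or the gripper's body presses on something with over 40 N, if the wrist force passes 120 N, or if a joint passes its speed limit or range.

## Working session

There is one attempt and no reset: what is moved stays moved. The work goes in short steps, Python scripts to look and compute and a tool call to move; the robot and the scene stay as the last step left them, time stands still between calls to the robot, and variables do not carry over. Pictures are saved under pics/ and viewed, at most 14 in all, crops included, and the job is handed in when it is done.

Besides the shell and the picture viewer there is one more tool, called after "Call:" as a command line: name --argument value ..., lists and objects as JSON in quotes. step_arm: Moves the arm, as the interface text tells. Its arguments: {"type":"object","properties":{"motion":{"type":"array"},"newtons":{"type":"number"}},"required":["motion"]}

```bash
mkdir -p pics; python3 - <<'E'
from bench import r,viewer
import cv2,numpy as np
print(r.get_state(), r.grasp_offset)
for n in("top","side"):
    p,d=viewer.snapshot(n); cv2.imwrite(f"pics/{n}0.png",p[...,::-1]); np.savez(f"{n}0.npz",p=p,d=d); print(n,viewer.camera_params(n))
print(viewer.camera_params("wrist"))
E
```

```text
{'time': 0.0, 'joint_pos': array([ 1.14829025,  0.60012327, -0.00256459,  1.60011644,  0.00177406,
        0.94292815, -0.07982149]), 'qd': array([ 2.38276695e-04, -9.95730515e-05,  9.40173631e-04,  5.65110122e-04,
        7.63280769e-04,  3.46568511e-04, -6.97761013e-05]), 'joint_torque': array([-2.34984882e-04, -7.76439643e+01,  1.56433851e+00, -2.58005619e+01,
        1.22456785e-02,  8.95215897e-03,  2.50398699e-06]), 'ee_pos': array([ 245.58483939, -681.63433074,  230.42279427]), 'tcp_rot': array([-7.63250398e-04,  9.85085780e-01,  1.72062159e-01, -1.89759296e-04]), 'contact_force': array([-0.14760257, -0.56475993, -0.01974328]), 'ft_torque': array([ 0.03424022,  0.01065051, -0.02439498]), 'grip_force': 0.0, 'gripper_width': 85.20831615763396} 18.700000000000003
top {'camera_matrix': array([[423.78820733,   0.        , 280.96912876],
       [  0.        , 423.78820733, 207.6057608 ],
       [  0.        ,   0.        ,   1.        ]]), 'T': array([[-1.26989697e-02, -9.96463081e-01,  8.30666243e-02,
         5.10342353e+02],
       [-9.99686294e-01,  1.44456736e-02,  2.04606179e-
[... 553 characters left out ...]
,
       [ 1.23547164e-02, -8.87674030e-01, -4.60306613e-01,
         6.59461467e+02],
       [ 0.00000000e+00,  0.00000000e+00,  0.00000000e+00,
         1.00000000e+00]])}
{'camera_matrix': array([[306.42896386,   0.        , 280.64152125],
       [  0.        , 306.42896386, 210.97365163],
       [  0.        ,   0.        ,   1.        ]]), 'hand_eye': array([[-1.86470677e-04, -9.63122332e-01, -2.69063818e-01,
         6.76336227e+01],
       [ 9.99998908e-01, -5.74040458e-04,  1.36176136e-03,
        -8.91770635e-01],
       [-1.46599630e-03, -2.69063270e-01,  9.63121388e-01,
        -1.42743291e+02],
       [ 0.00000000e+00,  0.00000000e+00,  0.00000000e+00,
         1.00000000e+00]])}
```

View pics/top0.png

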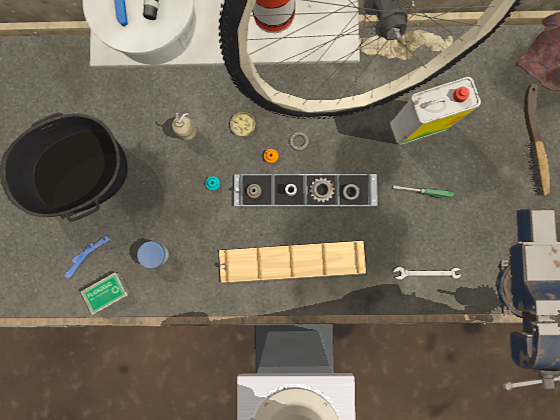

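View pics/side0.png

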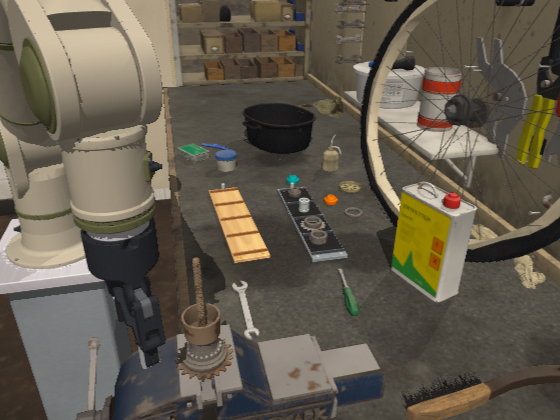

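The top view shows the grey rack (235–377, 174–206) with its post at the left end (237,189), and the wooden rack (219–366, 241–282) with its post at the left too (222,266). The parts from the post lie at (254,190), (291,189), (321,189) and (351,191). Cone candidates are turquoise (212,183), orange (271,156) and the steel ones in the rack. Only steel parts in the rack fit, so I'll enlarge that area to confirm.

```bash
cat > h.py <<'E'
from bench import r,viewer
import numpy as np,cv2
from scipy.spatial.transform import Rotation as R
def cam(n,st=None):
    c=viewer.camera_params(n); K=c["camera_matrix"]
    if n!="wrist": return K,c["T"]
    M=np.eye(4); q=st["tcp_rot"]; M[:3,:3]=R.from_quat(np.r_[q[1:],q[0]]).as_matrix(); M[:3,3]=st["ee_pos"]
    return K,M@c["hand_eye"]
def cast(K,T,uv,z):
    uv=np.atleast_2d(uv).astype(float); d=(np.c_[uv,np.ones(len(uv))]@np.linalg.inv(K).T)@T[:3,:3].T
    o=T[:3,3]; return o+d*((z-o[2])/d[:,2])[:,None]
E
python3 - <<'E'
from h import *
p=np.load("top0.npz")["p"]
cv2.imwrite("pics/crop.png",cv2.resize(p[135:290,195:385,::-1],None,fx=3.8,fy=3.8,interpolation=cv2.INTER_CUBIC))
K,T=cam("top")
hsv=cv2.cvtColor(p,cv2.COLOR_RGB2HSV)
m=cv2.inRange(hsv,(10,50,120),(30,255,255)); m[:230]=0;m[300:]=0;m[:,:200]=0;m[:,390:]=0
c=max(cv2.findContours(m,0,2)[0],key=cv2.contourArea); b=cv2.minAreaRect(c)
print(b,cast(K,T,cv2.boxPoints(b),14).round(),cast(K,T,b[0],14))
print(cast(K,T,[(254,190),(291,189),(321,189),(351,191),(271,156),(212,183)],30).round())
E
```

```text
((291.8802185058594, 261.5488586425781), (33.40367126464844, 145.73617553710938), 86.24827575683594) [[ 494.  206.   14.]
 [ 515. -195.   14.]
 [ 424. -198.   14.]
 [ 403.  200.   14.]] [[458.96899219   2.76099014  14.        ]]
[[ 657.  104.   30.]
 [ 658.    2.   30.]
 [ 657.  -80.   30.]
 [ 650. -162.   30.]
 [ 751.   56.   30.]
 [ 678.  220.   30.]]
```

View pics/crop.png

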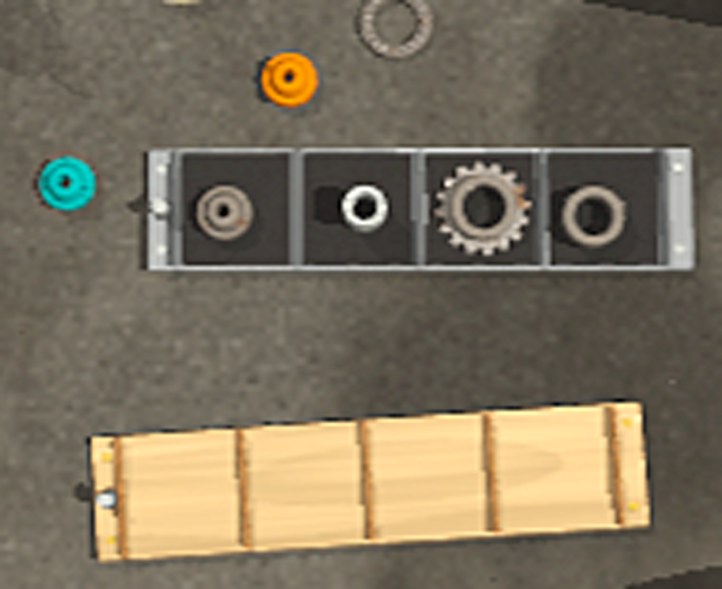

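The crop confirms the order from the post: steel cone with flange (crop 224,212), tube (364,207), toothed cog (484,207), slotted ring (594,215). The orange and turquoise cones and the loose grey ring lie outside the rack, so they stay put. Next I'll move over the racks for a wrist view.

Call:
step_arm --motion '[{"z":4},{"z":8},{"x":30.4,"y":68.2,"z":8,"rz":70},{"x":30.4,"y":68.2,"z":8,"rz":70},{"x":30.4,"y":68.2,"z":8,"rz":70},{"x":30.4,"y":68.2,"z":8,"rz":70},{"x":30.4,"y":68.2,"z":8,"rz":70},{"x":30.4,"y":68.2,"z":8,"rz":70},{"x":30.4,"y":68.2,"z":8,"rz":70},{"x":30.4,"y":68.2,"z":8,"rz":70}]'

```text
schema error: expected keys x, y, z, rx, ry, rz, jaw
```

Call:
step_arm --motion '[{"x":0,"y":0,"z":4,"rx":0,"ry":0,"rz":0,"jaw":1},{"x":0,"y":0,"z":8,"rx":0,"ry":0,"rz":0,"jaw":1},{"x":30.4,"y":68.2,"z":8,"rx":0,"ry":0,"rz":70,"jaw":1},{"x":30.4,"y":68.2,"z":8,"rx":0,"ry":0,"rz":70,"jaw":1},{"x":30.4,"y":68.2,"z":8,"rx":0,"ry":0,"rz":70,"jaw":1},{"x":30.4,"y":68.2,"z":8,"rx":0,"ry":0,"rz":70,"jaw":1},{"x":30.4,"y":68.2,"z":8,"rx":0,"ry":0,"rz":70,"jaw":1},{"x":30.4,"y":68.2,"z":8,"rx":0,"ry":0,"rz":70,"jaw":1},{"x":30.4,"y":68.2,"z":8,"rx":0,"ry":0,"rz":70,"jaw":1},{"x":30.4,"y":68.2,"z":8,"rx":0,"ry":0,"rz":70,"jaw":1}]'

```text
time: 0.93
ee_pos: [381.6, -375.6, 311.2]
tcp_rot: [-0.0, 0.78, 0.626, -0.0]
contact_force: [1.3, -0.0, 0.4]
gripper_width: 85.4
grip_force: 0.0
```

Call:
step_arm --motion '[{"x":16.5,"y":37,"z":0,"rx":0,"ry":0,"rz":12.9,"jaw":1},{"x":16.5,"y":37,"z":0,"rx":0,"ry":0,"rz":12.9,"jaw":1},{"x":16.5,"y":37,"z":0,"rx":0,"ry":0,"rz":12.9,"jaw":1},{"x":16.5,"y":37,"z":0,"rx":0,"ry":0,"rz":12.9,"jaw":1},{"x":16.5,"y":37,"z":0,"rx":0,"ry":0,"rz":12.9,"jaw":1},{"x":16.5,"y":37,"z":0,"rx":0,"ry":0,"rz":12.9,"jaw":1},{"x":16.5,"y":37,"z":0,"rx":0,"ry":0,"rz":12.9,"jaw":1},{"x":16.5,"y":37,"z":0,"rx":0,"ry":0,"rz":12.9,"jaw":1},{"x":16.5,"y":37,"z":0,"rx":0,"ry":0,"rz":12.9,"jaw":1},{"x":16.5,"y":37,"z":0,"rx":0,"ry":0,"rz":12.9,"jaw":1}]'

```text
time: 1.77
ee_pos: [547.2, -3.8, 311.3]
tcp_rot: [-0.0, 0.706, 0.708, 0.001]
contact_force: [-0.2, -0.3, 0.1]
gripper_width: 85.4
grip_force: 0.0
```

Call:
step_arm --motion '[{"x":0,"y":0,"z":0,"rx":0,"ry":0,"rz":0,"jaw":1},{"x":0,"y":0,"z":0,"rx":0,"ry":0,"rz":0,"jaw":1},{"x":0,"y":0,"z":0,"rx":0,"ry":0,"rz":0,"jaw":1}]'

```text
time: 2.02
ee_pos: [546.0, -8.3, 310.8]
tcp_rot: [-0.0, 0.707, 0.707, -0.001]
contact_force: [0.8, -0.7, -0.8]
gripper_width: 85.2
grip_force: 0.0
```

```bash
python3 - <<'E'
from h import *
st=r.get_state(); p,d=viewer.snapshot("wrist"); np.savez("w1.npz",p=p,d=d,q=st["tcp_rot"],e=st["ee_pos"])
print(st["ee_pos"],st["tcp_rot"],st["qd"])
cv2.imwrite("pics/w1.png",p[...,::-1])
K,T=cam("wrist",st); print(T.round(3))
E
```

```text
[545.96803875  -8.25931553 310.81393962] [-2.02254043e-04  7.07048443e-01  7.07164785e-01 -6.51718035e-04] [ 0.0248951  -0.00836997  0.01003602  0.00551174 -0.00020412 -0.00071344
 -0.00119746]
[[ 1.00000e+00  0.00000e+00 -2.00000e-03  5.45581e+02]
 [-0.00000e+00 -9.63000e-01 -2.70000e-01  6.04740e+01]
 [-2.00000e-03  2.70000e-01 -9.63000e-01  4.53515e+02]
 [ 0.00000e+00  0.00000e+00  0.00000e+00  1.00000e+00]]
```

View pics/w1.png

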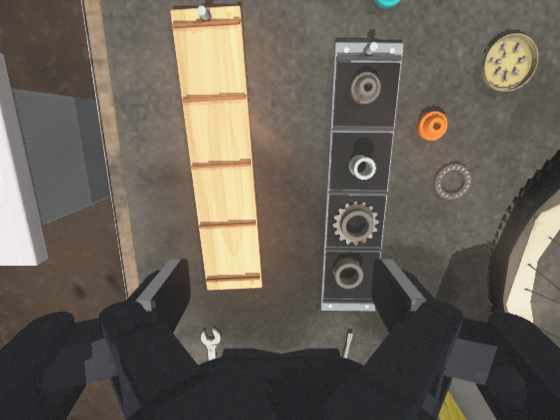

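The wrist view shows the wooden rack on the left, (172–262, 6–290), post at (204,12). On the right is the grey rack: cone (367,87), sleeve (363,167), cog (356,223), ring (348,274), post (372,47). Now I'll measure centres from depth and mask.

```bash
cat > meas.py <<'E'
from h import *
def cloud(K,T,d):
    v,u=np.indices(d.shape); P=np.stack([(u-K[0,2])/K[0,0]*d,(v-K[1,2])/K[1,1]*d,d],-1)@T[:3,:3].T+T[:3,3]; P[d==0]=np.nan; return P
def parts(K,T,d,guess):
    P=cloud(K,T,d)
    for n,(x,y,h,rad) in guess.items():
        s=P[(np.hypot(P[...,0]-x,P[...,1]-y)<rad)&(P[...,2]>h-6)&(P[...,2]<h+8)]
        if len(s)<5: print(n,"none",len(s)); continue
        (c,rr)=cv2.minEnclosingCircle(s[:,:2].astype(np.float32)); b=(s[:,:2].max(0)+s[:,:2].min(0))/2
        print(n,np.round(c,1),"r",round(rr,1),"bbox",b.round(1),"z",np.percentile(s[:,2],[5,50,95]).round(1),len(s))
def wood(K,T,p,roi,z=10):
    m=cv2.inRange(cv2.cvtColor(p,cv2.COLOR_RGB2HSV),(8,50,60),(30,255,255)); k=np.zeros_like(m); k[roi]=m[roi]
    k=cv2.morphologyEx(k,cv2.MORPH_CLOSE,np.ones((7,7)))
    c=max(cv2.findContours(k,0,2)[0],key=cv2.contourArea)
    w=cast(K,T,c[:,0],z)[:,:2].astype(np.float32); b=cv2.minAreaRect(w); print("wood",b,cv2.boxPoints(b).round(1).tolist())
E
python3 - <<'E'
from meas import *
g=dict(cone=(657,104,35,26),sleeve=(658,2,47,26),cog=(657,-80,28,40),ring=(650,-162,32,30))
w=np.load("w1.npz"); K,T=cam("wrist",dict(tcp_rot=w["q"],ee_pos=w["e"]))
print(cast(K,T,[(367,87),(363,167),(356,223),(348,274)],30).round())
parts(K,T,w["d"],g); wood(K,T,w["p"],np.s_[0:300,150:290]); 
t=np.load("top0.npz"); K,T=cam("top"); parts(K,T,t["d"],g); wood(K,T,t["p"],np.s_[230:300,200:390])
E
```

```text
[[ 656.  107.   30.]
 [ 659.    5.   30.]
 [ 654.  -77.   30.]
 [ 647. -158.   30.]]
cone [655.3 107.7] r 13.9 bbox [655.4 107.4] z [29.7 33.2 35.2] 330
sleeve [655.8   6.2] r 15.2 bbox [655.9   5.9] z [43.  46.8 48.2] 251
cog [656.3 -80.5] r 23.9 bbox [656.5 -80.7] z [23.9 27.9 29.2] 462
ring [ 647.8 -158.3] r 22.7 bbox [ 646.9 -158.5] z [27.3 31.9 33.4] 395
wood ((458.983642578125, -1.117828369140625), (195.98513793945312, 426.3939208984375), 0.421256422996521) [[359.3999938964844, 211.39999389648438], [362.6000061035156, -215.0], [558.5, -213.60000610351562], [555.4000244140625, 212.8000030517578]]
cone [655.6 106.6] r 13.5 bbox [656.5 106.8] z [29.7 32.4 35.3] 55
sleeve [656.5   5.2] r 14.5 bbox [656.    5.1] z [41.8 45.  48.6] 52
cog [657.6 -81.2] r 23.4 bbox [656.9 -80.5] z [23.5 26.2 29.9] 118
ring [ 648.3 -160.4] r 21.8 bbox [ 648.5 -160.6] z [27.4 30.4 34. ] 108
wood ((450.88665771484375, -3.199676513671875), (524.0701904296875, 189.53567504882812), 89.23497009277344) [[352.6000061035156, -263.8999938964844], [542.0999755859375, -266.5], [549.0999755859375, 257.5], [359.6000061035156, 260.1000061035156]]
```

```bash
sed -i 's/(8,50,60)/(10,70,130)/; s/MORPH_CLOSE,np.ones((7,7))/MORPH_CLOSE,np.ones((5,5))/' meas.py; python3 - <<'E'
from meas import *
w=np.load("w1.npz"); K,T=cam("wrist",dict(tcp_rot=w["q"],ee_pos=w["e"]))
wood(K,T,w["p"],np.s_[0:300,150:290])
P=cloud(K,T,w["d"]); s=P[(np.abs(P[...,0]-450)<60)&(P[...,1]>150)&(P[...,2]>23)&(P[...,2]<40)]; print("post",s.mean(0),len(s),s[:,2].max())
s=P[(abs(P[...,0]-459)<75)&(abs(P[...,1])<230)&(P[...,2]>6)&(P[...,2]<22)]; print(cv2.minAreaRect(s[:,:2].astype(np.float32)),len(s))
t=np.load("top0.npz"); K,T=cam("top"); wood(K,T,t["p"],np.s_[230:300,200:390])
E
```

```text
wood ((479.46234130859375, 5.5927886962890625), (131.85992431640625, 400.30291748046875), 3.002681016921997) [[403.1000061035156, 202.0], [424.1000061035156, -197.6999969482422], [555.7999877929688, -190.8000030517578], [534.7999877929688, 208.89999389648438]]
post [449.36073398 194.09919923  29.37430767] 90 32.40197751521043
((458.5406494140625, 5.8618621826171875), (90.53822326660156, 400.2907409667969), 3.067833185195923) 17640
wood ((458.91412353515625, 3.2579193115234375), (91.12371826171875, 401.2073059082031), 3.0783166885375977) [[402.6000061035156, 201.10000610351562], [424.20001220703125, -199.5], [515.2000122070312, -194.60000610351562], [493.6000061035156, 206.0]]
```

Call:
step_arm --motion '[{"x":10.1,"y":-15.0,"z":-23,"rx":0,"ry":0,"rz":0,"jaw":0.35},{"x":10.1,"y":-15.0,"z":-23,"rx":0,"ry":0,"rz":0,"jaw":0.35},{"x":10.1,"y":-15.0,"z":-23,"rx":0,"ry":0,"rz":0,"jaw":0.35},{"x":10.1,"y":-15.0,"z":-23,"rx":0,"ry":0,"rz":0,"jaw":0.35},{"x":10.1,"y":-15.0,"z":-23,"rx":0,"ry":0,"rz":0,"jaw":0.35},{"x":10.1,"y":-15.0,"z":-23,"rx":0,"ry":0,"rz":0,"jaw":0.35},{"x":10.1,"y":-15.0,"z":-23,"rx":0,"ry":0,"rz":0,"jaw":0.35},{"x":10.1,"y":-15.0,"z":-23,"rx":0,"ry":0,"rz":0,"jaw":0.35},{"x":10.1,"y":-15.0,"z":-23,"rx":0,"ry":0,"rz":0,"jaw":0.35},{"x":10.1,"y":-15.0,"z":-23,"rx":0,"ry":0,"rz":0,"jaw":0.35}]' --newtons 30

```text
time: 2.9
ee_pos: [646.8, -158.1, 81.6]
tcp_rot: [-0.0, 0.708, 0.707, -0.0]
contact_force: [0.1, 0.0, 0.8]
gripper_width: 57.6
grip_force: 0.0
```

Call:
step_arm --motion '[{"x":0,"y":0,"z":0,"rx":0,"ry":0,"rz":0,"jaw":0.35},{"x":0,"y":0,"z":0,"rx":0,"ry":0,"rz":0,"jaw":0.35}]'

```text
time: 3.07
ee_pos: [647.9, -156.9, 83.3]
tcp_rot: [0.001, 0.707, 0.707, 0.001]
contact_force: [-0.5, 0.4, -0.3]
gripper_width: 57.7
grip_force: 0.0
```

```bash
python3 - <<'E'
from meas import *
st=r.get_state(); p,d=viewer.snapshot("wrist"); print(st["ee_pos"],st["tcp_rot"],st["gripper_width"])
cv2.imwrite("pics/w2.png",p[...,::-1]); np.savez("w2.npz",p=p,d=d,q=st["tcp_rot"],e=st["ee_pos"])
K,T=cam("wrist",st); parts(K,T,d,dict(ring=(647.5,-159,32,26),cog=(657,-80,28,40)))
E
```

```text
[ 647.86896197 -156.9435953    83.32476172] [0.0009967  0.70674786 0.7074644  0.00077372] 57.73851744217522
ring [ 648.5 -159. ] r 23.1 bbox [ 647.5 -159. ] z [28.  31.9 33. ] 1897
cog [656.9 -80.7] r 23.5 bbox [657.1 -80.6] z [26.4 27.9 29. ] 2511
```

View pics/w2.png

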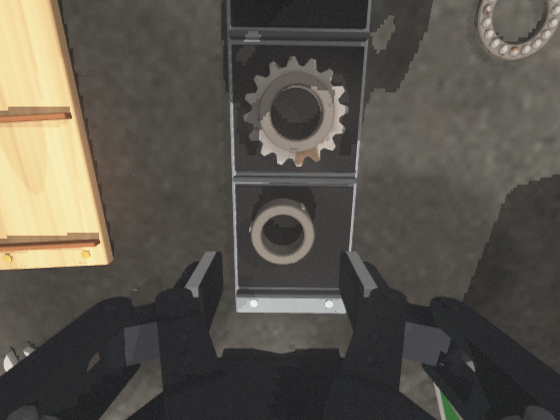

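The ring is at (282,231), between the fingertips (210,255) and (352,255); the cog is at (297,111). I'll read the fingertip height in the tool frame from depth.

```bash
python3 - <<'E'
from meas import *
w=np.load("w2.npz"); K,T=cam("wrist",dict(tcp_rot=w["q"],ee_pos=w["e"])); P=cloud(K,T,w["d"])-w["e"]
for a in (np.s_[240:330,175:225],np.s_[240:330,335:385]):
    s=P[a].reshape(-1,3); s=s[(s[:,2]>-15)&(s[:,2]<30)&(abs(s[:,1])<25)]
    i=np.argsort(s[:,2])[:8]; print(len(s),s[i].round(1).tolist())
E
```

```text
1067 [[-29.7, 8.6, 4.4], [-29.6, 0.7, 4.6], [-29.9, -5.3, 4.7], [-29.6, -1.9, 4.9], [-29.5, 1.4, 5.0], [-29.5, 0.4, 5.2], [-29.7, 5.3, 5.2], [-29.5, -1.1, 5.3]]
1059 [[28.3, 0.1, 4.4], [28.5, -3.7, 4.5], [28.3, 6.2, 5.0], [28.2, -0.7, 5.1], [28.3, 5.3, 5.4], [28.4, -5.5, 5.4], [28.2, 8.0, 5.5], [28.0, 1.1, 5.5]]
```

Call:
step_arm --motion '[{"x":0,"y":-0.2,"z":-3,"rx":0,"ry":0,"rz":0,"jaw":0.35},{"x":0,"y":-0.2,"z":-5,"rx":0,"ry":0,"rz":0,"jaw":0.35},{"x":0,"y":-0.2,"z":-6,"rx":0,"ry":0,"rz":0,"jaw":0.35},{"x":0,"y":-0.2,"z":-6.5,"rx":0,"ry":0,"rz":0,"jaw":0.35},{"x":0,"y":-0.2,"z":-6.5,"rx":0,"ry":0,"rz":0,"jaw":0.35},{"x":0,"y":-0.2,"z":-6.5,"rx":0,"ry":0,"rz":0,"jaw":0.35}]'

```text
time: 3.62
ee_pos: [647.9, -159.3, 17.2]
tcp_rot: [0.0, 0.707, 0.707, 0.0]
contact_force: [0.5, -0.8, -0.3]
gripper_width: 57.6
grip_force: 0.0
```

Call:
step_arm --motion '[{"x":0,"y":0,"z":0,"rx":0,"ry":0,"rz":0,"jaw":-0.2},{"x":0,"y":0,"z":0,"rx":0,"ry":0,"rz":0,"jaw":-0.2},{"x":0,"y":0,"z":0,"rx":0,"ry":0,"rz":0,"jaw":-0.2},{"x":0,"y":0,"z":0,"rx":0,"ry":0,"rz":0,"jaw":-0.2},{"x":0,"y":0,"z":0,"rx":0,"ry":0,"rz":0,"jaw":-0.2},{"x":0,"y":0,"z":0,"rx":0,"ry":0,"rz":0,"jaw":-0.2}]'

```text
time: 4.12
ee_pos: [648.2, -159.6, 17.7]
tcp_rot: [0.001, 0.707, 0.707, 0.001]
contact_force: [-0.6, 0.3, 6.3]
gripper_width: 41.0
grip_force: 30.3
```

Call:
step_arm --motion '[{"x":0,"y":0,"z":1,"rx":0,"ry":0,"rz":0,"jaw":-0.2},{"x":0,"y":0,"z":3,"rx":0,"ry":0,"rz":0,"jaw":-0.2},{"x":0,"y":0,"z":6,"rx":0,"ry":0,"rz":0,"jaw":-0.2},{"x":-2,"y":3,"z":6.5,"rx":0,"ry":0,"rz":0,"jaw":-0.2},{"x":-4,"y":6.1,"z":6.5,"rx":0,"ry":0,"rz":0,"jaw":-0.2},{"x":-6,"y":9.1,"z":6.5,"rx":0,"ry":0,"rz":0,"jaw":-0.2},{"x":-8,"y":12.2,"z":6.5,"rx":0,"ry":0,"rz":0,"jaw":-0.2},{"x":-10,"y":15.2,"z":6.5,"rx":0,"ry":0,"rz":0,"jaw":-0.2},{"x":-12,"y":18.3,"z":6.5,"rx":0,"ry":0,"rz":0,"jaw":-0.2},{"x":-14,"y":21.3,"z":6.5,"rx":0,"ry":0,"rz":0,"jaw":-0.2}]' --newtons 40

```text
time: 4.95
ee_pos: [506.7, 54.6, 82.2]
tcp_rot: [0.0, 0.707, 0.707, 0.001]
contact_force: [0.1, 0.5, -1.3]
gripper_width: 41.0
grip_force: 40.5
```

Call:
step_arm --motion '[{"x":-2,"y":3,"z":0,"rx":0,"ry":0,"rz":0,"jaw":-0.2},{"x":-4,"y":6.1,"z":0,"rx":0,"ry":0,"rz":0,"jaw":-0.2},{"x":-5.1,"y":7.8,"z":0,"rx":0,"ry":0,"rz":0,"jaw":-0.2},{"x":-5.65,"y":8.6,"z":0,"rx":0,"ry":0,"rz":0,"jaw":-0.2},{"x":-5.65,"y":8.6,"z":0,"rx":0,"ry":0,"rz":0,"jaw":-0.2},{"x":-5.65,"y":8.6,"z":0,"rx":0,"ry":0,"rz":0,"jaw":-0.2},{"x":-5.65,"y":8.6,"z":0,"rx":0,"ry":0,"rz":0,"jaw":-0.2}]'

```text
time: 5.53
ee_pos: [451.9, 138.1, 81.5]
tcp_rot: [0.0, 0.708, 0.706, 0.0]
contact_force: [1.0, -0.5, -0.8]
gripper_width: 41.1
grip_force: 40.5
```

```bash
python3 - <<'E'
from meas import *
st=r.get_state(); p,d=viewer.snapshot("wrist"); print(st["ee_pos"],st["tcp_rot"],st["gripper_width"],st["grip_force"])
cv2.imwrite("pics/w3.png",p[...,::-1]); np.savez("w3.npz",p=p,d=d,q=st["tcp_rot"],e=st["ee_pos"])
K,T=cam("wrist",st); P=cloud(K,T,d)
print(cast(K,T,[(280,200)],18))
E
```

```text
[451.93622816 138.07256999  81.4994757 ] [4.76649318e-04 7.07725677e-01 7.06487179e-01 7.29657910e-05] 41.0722440864015 40.541025801503565
[[450.94016205 156.78103816  18.        ]]
```

View pics/w3.png

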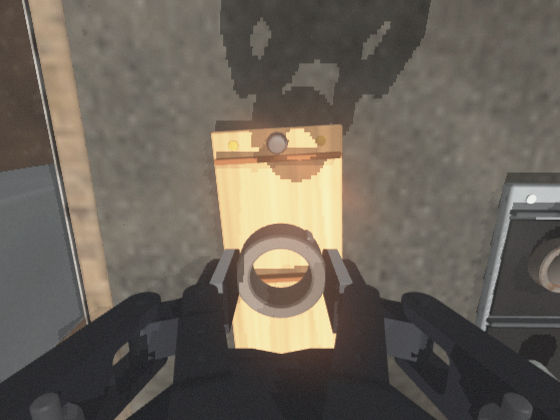

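The ring is held level at (281,270). The end rib is at (278,158), the next rib shows through the ring at (281,274), and the post is at (277,143). I'll cast the ribs onto z=18 to check the bay's centre.

```bash
python3 - <<'E'
from meas import *
w=np.load("w3.npz"); K,T=cam("wrist",dict(tcp_rot=w["q"],ee_pos=w["e"])); P=cloud(K,T,w["d"])
print(cast(K,T,[(278,155),(281,271)],18).round(1), cast(K,T,[(277,143)],31).round(1))
s=P[60:350,200:360].reshape(-1,3); s=s[(s[:,2]>6)&(s[:,2]<22)&(s[:,1]>100)]; print(cv2.minAreaRect(s[:,:2].astype(np.float32)), s[:,1].max())
g=P[225:320,235:330].reshape(-1,3); g=g[(g[:,2]>80)&(g[:,2]<110)]; print("held",np.percentile(g,[1,50,99],axis=0).round(1))
E
```

```text
[[449.7 187.5  18. ]
 [451.5 102.8  18. ]] [[449.2 196.1  31. ]]
((450.943359375, 152.3917236328125), (90.42881774902344, 106.28695678710938), 3.0301971435546875) 207.339349519433
held [[430.8 119.1  80.5]
 [452.  139.3  95.4]
 [471.9 159.8 106.6]]
```

Call:
step_arm --motion '[{"x":0,"y":0.1,"z":-3,"rx":0,"ry":0,"rz":0,"jaw":-0.2},{"x":0,"y":0.1,"z":-5.3,"rx":0,"ry":0,"rz":0,"jaw":-0.2},{"x":0,"y":0.1,"z":-6.2,"rx":0,"ry":0,"rz":0,"jaw":-0.2},{"x":0,"y":0.1,"z":-6.6,"rx":0,"ry":0,"rz":0,"jaw":-0.2},{"x":0,"y":0.1,"z":-6.75,"rx":0,"ry":0,"rz":0,"jaw":-0.2},{"x":0,"y":0.1,"z":-6.75,"rx":0,"ry":0,"rz":0,"jaw":-0.2},{"x":0,"y":0.1,"z":-6.75,"rx":0,"ry":0,"rz":0,"jaw":-0.2}]'

```text
time: 6.17
ee_pos: [450.9, 139.2, 14.6]
tcp_rot: [0.0, 0.707, 0.707, -0.001]
contact_force: [-2.1, -2.1, 3.2]
gripper_width: 40.9
grip_force: 41.2
```

Call:
step_arm --motion '[{"x":0,"y":0,"z":0,"rx":0,"ry":0,"rz":0,"jaw":0.1},{"x":0,"y":0,"z":0,"rx":0,"ry":0,"rz":0,"jaw":0.3},{"x":0,"y":0,"z":0,"rx":0,"ry":0,"rz":0,"jaw":0.4},{"x":0,"y":0,"z":0,"rx":0,"ry":0,"rz":0,"jaw":0.4},{"x":0,"y":0,"z":1,"rx":0,"ry":0,"rz":0,"jaw":0.4},{"x":0,"y":0,"z":3,"rx":0,"ry":0,"rz":0,"jaw":0.4},{"x":0,"y":0,"z":6.75,"rx":0,"ry":0,"rz":0,"jaw":0.4},{"x":0,"y":0,"z":6.75,"rx":0,"ry":0,"rz":0,"jaw":0.4},{"x":0,"y":0,"z":6.75,"rx":0,"ry":0,"rz":0,"jaw":0.4}]'

```text
time: 6.92
ee_pos: [452.1, 140.5, 82.9]
tcp_rot: [0.001, 0.707, 0.707, 0.002]
contact_force: [0.1, -0.2, -0.8]
gripper_width: 60.0
grip_force: 0.0
```

```bash
cat > chk.py <<'E'
import sys
from meas import *
st=r.get_state(); p,d=viewer.snapshot("wrist"); print(st["ee_pos"].round(1),st["gripper_width"],st["grip_force"])
G=dict(ring=(451.4,140.5,29,35),cog=(456.2,50.5,25,35),sleeve=(461,-39.4,44,35),cone=(465.8,-129.3,32,35),
 cone0=(655.4,107.4,35,26),sleeve0=(656,5.8,47,26),cog0=(657,-80.6,28,36))
K,T=cam("wrist",st); parts(K,T,d,{k:G[k] for k in sys.argv[1:]})
E
python3 chk.py ring
```

```text
[452.1 140.5  82.9] 59.96099480126179 0.0
ring [450.4 139.8] r 23.1 bbox [449.7 139.5] z [25.  28.9 30. ] 1854
```

Call:
step_arm --motion '[{"x":20.5,"y":-22.0,"z":0,"rx":0,"ry":0,"rz":0,"jaw":0.45},{"x":20.5,"y":-22.0,"z":0,"rx":0,"ry":0,"rz":0,"jaw":0.45},{"x":20.5,"y":-22.0,"z":0,"rx":0,"ry":0,"rz":0,"jaw":0.45},{"x":20.5,"y":-22.0,"z":0,"rx":0,"ry":0,"rz":0,"jaw":0.45},{"x":20.5,"y":-22.0,"z":0,"rx":0,"ry":0,"rz":0,"jaw":0.45},{"x":20.5,"y":-22.0,"z":0,"rx":0,"ry":0,"rz":0,"jaw":0.45},{"x":20.5,"y":-22.0,"z":0,"rx":0,"ry":0,"rz":0,"jaw":0.45},{"x":20.5,"y":-22.0,"z":0,"rx":0,"ry":0,"rz":0,"jaw":0.45},{"x":20.5,"y":-22.0,"z":0,"rx":0,"ry":0,"rz":0,"jaw":0.45},{"x":20.5,"y":-22.0,"z":0,"rx":0,"ry":0,"rz":0,"jaw":0.45}]'

```text
time: 7.8
ee_pos: [654.9, -79.5, 79.5]
tcp_rot: [-0.001, 0.707, 0.707, -0.001]
contact_force: [-0.1, 0.6, 0.4]
gripper_width: 61.5
grip_force: 0.0
```

Call:
step_arm --motion '[{"x":0,"y":0,"z":0,"rx":0,"ry":0,"rz":0,"jaw":0.45},{"x":0,"y":0,"z":0,"rx":0,"ry":0,"rz":0,"jaw":0.45}]'

```text
time: 7.97
ee_pos: [654.8, -77.6, 80.8]
tcp_rot: [-0.001, 0.706, 0.708, -0.0]
contact_force: [0.4, 0.3, -0.7]
gripper_width: 61.8
grip_force: 0.0
```

```bash
python3 chk.py cog0
```

```text
[654.8 -77.6  80.8] 61.80825429462089 0.0
cog0 [656.8 -80.6] r 23.7 bbox [657.2 -80.6] z [24.  28.  29.1] 2056
```

Call:
step_arm --motion '[{"x":0.1,"y":-0.2,"z":-3,"rx":0,"ry":0,"rz":0,"jaw":0.45},{"x":0.1,"y":-0.2,"z":-5,"rx":0,"ry":0,"rz":0,"jaw":0.45},{"x":0.1,"y":-0.2,"z":-6,"rx":0,"ry":0,"rz":0,"jaw":0.45},{"x":0.1,"y":-0.2,"z":-6.45,"rx":0,"ry":0,"rz":0,"jaw":0.45},{"x":0.1,"y":-0.2,"z":-6.45,"rx":0,"ry":0,"rz":0,"jaw":0.45},{"x":0.1,"y":-0.2,"z":-6.45,"rx":0,"ry":0,"rz":0,"jaw":0.45}]'

```text
time: 8.52
ee_pos: [657.2, -81.1, 17.4]
tcp_rot: [0.0, 0.707, 0.707, 0.0]
contact_force: [-0.2, 0.9, 0.2]
gripper_width: 62.0
grip_force: 0.0
```

Call:
step_arm --motion '[{"x":0,"y":0,"z":0,"rx":0,"ry":0,"rz":0,"jaw":-0.1},{"x":0,"y":0,"z":0,"rx":0,"ry":0,"rz":0,"jaw":-0.1},{"x":0,"y":0,"z":0,"rx":0,"ry":0,"rz":0,"jaw":-0.1},{"x":0,"y":0,"z":0,"rx":0,"ry":0,"rz":0,"jaw":-0.1},{"x":0,"y":0,"z":0,"rx":0,"ry":0,"rz":0,"jaw":-0.1},{"x":0,"y":0,"z":0,"rx":0,"ry":0,"rz":0,"jaw":-0.1}]'

```text
time: 9.02
ee_pos: [657.8, -81.5, 18.3]
tcp_rot: [0.001, 0.707, 0.707, 0.001]
contact_force: [-1.0, -0.0, 6.1]
gripper_width: 44.8
grip_force: 40.7
```

Call:
step_arm --motion '[{"x":0,"y":0,"z":1,"rx":0,"ry":0,"rz":0,"jaw":-0.1},{"x":0,"y":0,"z":3,"rx":0,"ry":0,"rz":0,"jaw":-0.1},{"x":0,"y":0,"z":6,"rx":0,"ry":0,"rz":0,"jaw":-0.1},{"x":-3,"y":2,"z":6.5,"rx":0,"ry":0,"rz":0,"jaw":-0.1},{"x":-6,"y":3.9,"z":6.5,"rx":0,"ry":0,"rz":0,"jaw":-0.1},{"x":-9,"y":5.9,"z":6.5,"rx":0,"ry":0,"rz":0,"jaw":-0.1},{"x":-12,"y":7.9,"z":6.5,"rx":0,"ry":0,"rz":0,"jaw":-0.1},{"x":-15,"y":9.8,"z":6.5,"rx":0,"ry":0,"rz":0,"jaw":-0.1},{"x":-18,"y":11.8,"z":6.5,"rx":0,"ry":0,"rz":0,"jaw":-0.1},{"x":-20.05,"y":13.15,"z":6.5,"rx":0,"ry":0,"rz":0,"jaw":-0.1}]'

```text
time: 9.85
ee_pos: [453.8, 51.0, 82.8]
tcp_rot: [-0.0, 0.707, 0.708, 0.0]
contact_force: [-0.2, -0.2, -1.8]
gripper_width: 44.7
grip_force: 41.4
```

Call:
step_arm --motion '[{"x":0,"y":0,"z":0,"rx":0,"ry":0,"rz":0,"jaw":-0.1},{"x":0,"y":0,"z":0,"rx":0,"ry":0,"rz":0,"jaw":-0.1},{"x":0,"y":0,"z":0,"rx":0,"ry":0,"rz":0,"jaw":-0.1},{"x":0,"y":0,"z":0,"rx":0,"ry":0,"rz":0,"jaw":-0.1}]'

```text
time: 10.18
ee_pos: [457.8, 49.4, 82.1]
tcp_rot: [0.001, 0.708, 0.707, 0.001]
contact_force: [-0.5, 0.2, -1.5]
gripper_width: 44.6
grip_force: 41.4
```

Call:
step_arm --motion '[{"x":0,"y":0,"z":-3,"rx":0,"ry":0,"rz":0,"jaw":-0.1},{"x":0,"y":0,"z":-5.3,"rx":0,"ry":0,"rz":0,"jaw":-0.1},{"x":0,"y":0,"z":-6.2,"rx":0,"ry":0,"rz":0,"jaw":-0.1},{"x":0,"y":0,"z":-6.6,"rx":0,"ry":0,"rz":0,"jaw":-0.1},{"x":0,"y":0,"z":-6.75,"rx":0,"ry":0,"rz":0,"jaw":-0.1},{"x":0,"y":0,"z":-6.75,"rx":0,"ry":0,"rz":0,"jaw":-0.1},{"x":0,"y":0,"z":-6.75,"rx":0,"ry":0,"rz":0,"jaw":-0.1}]'

```text
time: 10.77
ee_pos: [456.8, 49.2, 14.9]
tcp_rot: [0.0, 0.707, 0.707, 0.0]
contact_force: [-3.2, 0.2, 6.3]
gripper_width: 44.6
grip_force: 43.3
```

Call:
step_arm --motion '[{"x":0,"y":0,"z":0,"rx":0,"ry":0,"rz":0,"jaw":0.2},{"x":0,"y":0,"z":0,"rx":0,"ry":0,"rz":0,"jaw":0.4},{"x":0,"y":0,"z":0,"rx":0,"ry":0,"rz":0,"jaw":0.5},{"x":0,"y":0,"z":0,"rx":0,"ry":0,"rz":0,"jaw":0.5},{"x":0,"y":0,"z":1,"rx":0,"ry":0,"rz":0,"jaw":0.5},{"x":0,"y":0,"z":3,"rx":0,"ry":0,"rz":0,"jaw":0.5},{"x":0,"y":0,"z":6.75,"rx":0,"ry":0,"rz":0,"jaw":0.5},{"x":0,"y":0,"z":6.75,"rx":0,"ry":0,"rz":0,"jaw":0.5},{"x":0,"y":0,"z":6.75,"rx":0,"ry":0,"rz":0,"jaw":0.5}]'

```text
time: 11.52
ee_pos: [457.6, 49.6, 83.3]
tcp_rot: [0.001, 0.708, 0.707, 0.002]
contact_force: [0.7, 0.0, -0.3]
gripper_width: 64.2
grip_force: 0.0
```

```bash
python3 chk.py cog ring
```

```text
[457.6  49.6  83.3] 64.15126780423458 0.0
cog [456.2  50.1] r 23.7 bbox [456.   50.2] z [21.1 25.  26.1] 1962
ring [450.3 139.7] r 23.0 bbox [449.6 139.7] z [26.8 28.8 30. ] 2456
```

Call:
step_arm --motion '[{"x":19.9,"y":-4.4,"z":0,"rx":0,"ry":0,"rz":0,"jaw":0.15},{"x":19.9,"y":-4.4,"z":0,"rx":0,"ry":0,"rz":0,"jaw":0.15},{"x":19.9,"y":-4.4,"z":0,"rx":0,"ry":0,"rz":0,"jaw":0.15},{"x":19.9,"y":-4.4,"z":0,"rx":0,"ry":0,"rz":0,"jaw":0.15},{"x":19.9,"y":-4.4,"z":0,"rx":0,"ry":0,"rz":0,"jaw":0.15},{"x":19.9,"y":-4.4,"z":0,"rx":0,"ry":0,"rz":0,"jaw":0.15},{"x":19.9,"y":-4.4,"z":0,"rx":0,"ry":0,"rz":0,"jaw":0.15},{"x":19.9,"y":-4.4,"z":0,"rx":0,"ry":0,"rz":0,"jaw":0.15},{"x":19.9,"y":-4.4,"z":0,"rx":0,"ry":0,"rz":0,"jaw":0.15}]'

```text
time: 12.32
ee_pos: [653.8, 6.4, 80.7]
tcp_rot: [-0.001, 0.707, 0.708, -0.001]
contact_force: [-0.3, 0.5, -0.3]
gripper_width: 49.0
grip_force: 0.0
```

```bash
python3 chk.py sleeve0
```

```text
[653.8   6.4  80.7] 49.0419674119538 0.0
sleeve0 [656.3   6.2] r 15.0 bbox [656.    6.5] z [42.2 46.9 48. ] 1119
```

Call:
step_arm --motion '[{"x":0,"y":0,"z":-2,"rx":0,"ry":0,"rz":0,"jaw":0.15},{"x":0,"y":0,"z":-4,"rx":0,"ry":0,"rz":0,"jaw":0.15},{"x":0,"y":0,"z":-5.5,"rx":0,"ry":0,"rz":0,"jaw":0.15},{"x":0,"y":0,"z":-5.9,"rx":0,"ry":0,"rz":0,"jaw":0.15},{"x":0,"y":0,"z":-5.9,"rx":0,"ry":0,"rz":0,"jaw":0.15},{"x":0,"y":0,"z":-5.9,"rx":0,"ry":0,"rz":0,"jaw":0.15}]'

```text
time: 12.87
ee_pos: [655.3, 6.3, 23.3]
tcp_rot: [0.0, 0.707, 0.707, -0.0]
contact_force: [0.2, 0.4, 0.2]
gripper_width: 49.5
grip_force: 0.0
```

Call:
step_arm --motion '[{"x":0,"y":0,"z":0,"rx":0,"ry":0,"rz":0,"jaw":-0.5},{"x":0,"y":0,"z":0,"rx":0,"ry":0,"rz":0,"jaw":-0.5},{"x":0,"y":0,"z":0,"rx":0,"ry":0,"rz":0,"jaw":-0.5},{"x":0,"y":0,"z":0,"rx":0,"ry":0,"rz":0,"jaw":-0.5},{"x":0,"y":0,"z":0,"rx":0,"ry":0,"rz":0,"jaw":-0.5},{"x":0,"y":0,"z":0,"rx":0,"ry":0,"rz":0,"jaw":-0.5}]'

```text
time: 13.37
ee_pos: [656.1, 6.0, 24.1]
tcp_rot: [0.001, 0.707, 0.707, 0.001]
contact_force: [-1.4, 0.0, 6.5]
gripper_width: 27.1
grip_force: 39.4
```

Call:
step_arm --motion '[{"x":0,"y":0,"z":1,"rx":0,"ry":0,"rz":0,"jaw":-0.5},{"x":0,"y":0,"z":3,"rx":0,"ry":0,"rz":0,"jaw":-0.5},{"x":-1,"y":-0.2,"z":5.9,"rx":0,"ry":0,"rz":0,"jaw":-0.5},{"x":-4,"y":-0.9,"z":5.9,"rx":0,"ry":0,"rz":0,"jaw":-0.5},{"x":-7,"y":-1.6,"z":5.9,"rx":0,"ry":0,"rz":0,"jaw":-0.5},{"x":-10,"y":-2.3,"z":5.9,"rx":0,"ry":0,"rz":0,"jaw":-0.5},{"x":-13,"y":-3,"z":5.9,"rx":0,"ry":0,"rz":0,"jaw":-0.5},{"x":-16,"y":-3.7,"z":5.9,"rx":0,"ry":0,"rz":0,"jaw":-0.5},{"x":-18.5,"y":-4.3,"z":5.9,"rx":0,"ry":0,"rz":0,"jaw":-0.5},{"x":-19.45,"y":-4.5,"z":5.9,"rx":0,"ry":0,"rz":0,"jaw":-0.5}]'

```text
time: 14.2
ee_pos: [456.8, -40.6, 82.6]
tcp_rot: [-0.0, 0.707, 0.707, -0.002]
contact_force: [-0.9, -0.6, -1.3]
gripper_width: 26.9
grip_force: 39.6
```

Call:
step_arm --motion '[{"x":0,"y":0,"z":0,"rx":0,"ry":0,"rz":0,"jaw":-0.5},{"x":0,"y":0,"z":0,"rx":0,"ry":0,"rz":0,"jaw":-0.5},{"x":0,"y":0,"z":0,"rx":0,"ry":0,"rz":0,"jaw":-0.5},{"x":0,"y":0,"z":0,"rx":0,"ry":0,"rz":0,"jaw":-0.5}]'

```text
time: 14.53
ee_pos: [462.8, -38.6, 81.9]
tcp_rot: [0.0, 0.707, 0.707, 0.001]
contact_force: [0.0, 0.1, 0.3]
gripper_width: 26.9
grip_force: 39.6
```

Call:
step_arm --motion '[{"x":-0.1,"y":0,"z":-2.5,"rx":0,"ry":0,"rz":0,"jaw":-0.5},{"x":-0.1,"y":0,"z":-4.7,"rx":0,"ry":0,"rz":0,"jaw":-0.5},{"x":-0.1,"y":0,"z":-5.6,"rx":0,"ry":0,"rz":0,"jaw":-0.5},{"x":-0.1,"y":0,"z":-6.0,"rx":0,"ry":0,"rz":0,"jaw":-0.5},{"x":-0.1,"y":0,"z":-6.15,"rx":0,"ry":0,"rz":0,"jaw":-0.5},{"x":-0.1,"y":0,"z":-6.15,"rx":0,"ry":0,"rz":0,"jaw":-0.5},{"x":-0.1,"y":0,"z":-6.15,"rx":0,"ry":0,"rz":0,"jaw":-0.5}]'

```text
time: 15.12
ee_pos: [460.7, -38.6, 20.7]
tcp_rot: [0.0, 0.707, 0.707, 0.0]
contact_force: [-1.5, 2.0, 4.4]
gripper_width: 26.9
grip_force: 39.7
```

Call:
step_arm --motion '[{"x":0,"y":0,"z":0,"rx":0,"ry":0,"rz":0,"jaw":-0.2},{"x":0,"y":0,"z":0,"rx":0,"ry":0,"rz":0,"jaw":0},{"x":0,"y":0,"z":0,"rx":0,"ry":0,"rz":0,"jaw":0.3},{"x":0,"y":0,"z":0,"rx":0,"ry":0,"rz":0,"jaw":0.3},{"x":0,"y":0,"z":1,"rx":0,"ry":0,"rz":0,"jaw":0.3},{"x":0,"y":0,"z":3,"rx":0,"ry":0,"rz":0,"jaw":0.3},{"x":0,"y":0,"z":6.15,"rx":0,"ry":0,"rz":0,"jaw":0.3},{"x":0,"y":0,"z":6.15,"rx":0,"ry":0,"rz":0,"jaw":0.3},{"x":0,"y":0,"z":6.15,"rx":0,"ry":0,"rz":0,"jaw":0.3}]'

```text
time: 15.87
ee_pos: [460.9, -39.5, 83.0]
tcp_rot: [0.001, 0.708, 0.707, 0.001]
contact_force: [-0.6, -0.0, -0.2]
gripper_width: 55.5
grip_force: 0.0
```

```bash
python3 chk.py sleeve cog
```

```text
[460.9 -39.5  83. ] 55.469027126452296 0.0
sleeve [459.7 -38.5] r 15.1 bbox [459.9 -38.4] z [39.4 43.8 45. ] 1063
cog [455.9  50.1] r 23.6 bbox [456.1  50.1] z [23.2 24.9 26.1] 2610
```

Call:
step_arm --motion '[{"x":19.5,"y":14.6,"z":0,"rx":0,"ry":0,"rz":0,"jaw":0.27},{"x":19.5,"y":14.6,"z":0,"rx":0,"ry":0,"rz":0,"jaw":0.27},{"x":19.5,"y":14.6,"z":0,"rx":0,"ry":0,"rz":0,"jaw":0.27},{"x":19.5,"y":14.6,"z":0,"rx":0,"ry":0,"rz":0,"jaw":0.27},{"x":19.5,"y":14.6,"z":0,"rx":0,"ry":0,"rz":0,"jaw":0.27},{"x":19.5,"y":14.6,"z":0,"rx":0,"ry":0,"rz":0,"jaw":0.27},{"x":19.5,"y":14.6,"z":0,"rx":0,"ry":0,"rz":0,"jaw":0.27},{"x":19.5,"y":14.6,"z":0,"rx":0,"ry":0,"rz":0,"jaw":0.27},{"x":19.5,"y":14.6,"z":0,"rx":0,"ry":0,"rz":0,"jaw":0.27},{"x":19.5,"y":14.6,"z":0,"rx":0,"ry":0,"rz":0,"jaw":0.27}]'

```text
time: 16.75
ee_pos: [653.5, 105.7, 80.7]
tcp_rot: [-0.0, 0.707, 0.707, -0.001]
contact_force: [0.4, 0.6, 0.6]
gripper_width: 54.0
grip_force: 0.0
```

```bash
python3 chk.py cone0
```

```text
[653.5 105.7  80.7] 54.02983153492581 0.0
cone0 [655.6 108.7] r 14.0 bbox [655.3 109. ] z [29.9 33.6 35.2] 1112
```

Call:
step_arm --motion '[{"x":0.05,"y":0.15,"z":-3,"rx":0,"ry":0,"rz":0,"jaw":0.27},{"x":0.05,"y":0.15,"z":-5,"rx":0,"ry":0,"rz":0,"jaw":0.27},{"x":0.05,"y":0.15,"z":-6.2,"rx":0,"ry":0,"rz":0,"jaw":0.27},{"x":0.05,"y":0.15,"z":-6.75,"rx":0,"ry":0,"rz":0,"jaw":0.27},{"x":0.05,"y":0.15,"z":-6.75,"rx":0,"ry":0,"rz":0,"jaw":0.27},{"x":0.05,"y":0.15,"z":-6.75,"rx":0,"ry":0,"rz":0,"jaw":0.27}]'

```text
time: 17.3
ee_pos: [655.6, 108.2, 14.8]
tcp_rot: [0.0, 0.707, 0.707, 0.0]
contact_force: [-0.4, 0.3, -0.0]
gripper_width: 54.1
grip_force: 0.0
```

Call:
step_arm --motion '[{"x":0,"y":0,"z":0,"rx":0,"ry":0,"rz":0,"jaw":-0.3},{"x":0,"y":0,"z":0,"rx":0,"ry":0,"rz":0,"jaw":-0.3},{"x":0,"y":0,"z":0,"rx":0,"ry":0,"rz":0,"jaw":-0.3},{"x":0,"y":0,"z":0,"rx":0,"ry":0,"rz":0,"jaw":-0.3},{"x":0,"y":0,"z":0,"rx":0,"ry":0,"rz":0,"jaw":-0.3},{"x":0,"y":0,"z":0,"rx":0,"ry":0,"rz":0,"jaw":-0.3}]'

```text
time: 17.8
ee_pos: [656.1, 108.5, 15.8]
tcp_rot: [0.001, 0.707, 0.707, 0.001]
contact_force: [-1.1, -0.9, 5.8]
gripper_width: 36.3
grip_force: 40.1
```

Call:
step_arm --motion '[{"x":0,"y":0,"z":0.5,"rx":0,"ry":0,"rz":0,"jaw":-0.3},{"x":0,"y":0,"z":1.5,"rx":0,"ry":0,"rz":0,"jaw":-0.3},{"x":0,"y":0,"z":3.5,"rx":0,"ry":0,"rz":0,"jaw":-0.3},{"x":0,"y":0,"z":6,"rx":0,"ry":0,"rz":0,"jaw":-0.3},{"x":-1,"y":-1.2,"z":6.7,"rx":0,"ry":0,"rz":0,"jaw":-0.3},{"x":-3,"y":-3.7,"z":6.7,"rx":0,"ry":0,"rz":0,"jaw":-0.3},{"x":-5,"y":-6.2,"z":6.7,"rx":0,"ry":0,"rz":0,"jaw":-0.3},{"x":-7,"y":-8.7,"z":6.7,"rx":0,"ry":0,"rz":0,"jaw":-0.3},{"x":-9,"y":-11.2,"z":6.7,"rx":0,"ry":0,"rz":0,"jaw":-0.3},{"x":-11,"y":-13.7,"z":6.7,"rx":0,"ry":0,"rz":0,"jaw":-0.3}]'

```text
time: 18.63
ee_pos: [543.8, -30.3, 81.8]
tcp_rot: [0.0, 0.707, 0.707, -0.0]
contact_force: [0.7, -0.7, -0.3]
gripper_width: 36.8
grip_force: 40.2
```

Call:
step_arm --motion '[{"x":-2,"y":-2.5,"z":0,"rx":0,"ry":0,"rz":0,"jaw":-0.3},{"x":-4,"y":-5,"z":0,"rx":0,"ry":0,"rz":0,"jaw":-0.3},{"x":-6,"y":-7.5,"z":0,"rx":0,"ry":0,"rz":0,"jaw":-0.3},{"x":-7.5,"y":-9.4,"z":0,"rx":0,"ry":0,"rz":0,"jaw":-0.3},{"x":-8,"y":-10.05,"z":0,"rx":0,"ry":0,"rz":0,"jaw":-0.3},{"x":-8,"y":-10.05,"z":0,"rx":0,"ry":0,"rz":0,"jaw":-0.3},{"x":-8,"y":-10.05,"z":0,"rx":0,"ry":0,"rz":0,"jaw":-0.3},{"x":-8,"y":-10.05,"z":0,"rx":0,"ry":0,"rz":0,"jaw":-0.3}]'

```text
time: 19.3
ee_pos: [466.7, -128.1, 81.6]
tcp_rot: [0.0, 0.707, 0.708, 0.001]
contact_force: [0.3, 1.4, -0.3]
gripper_width: 36.3
grip_force: 40.2
```

```bash
python3 chk.py sleeve cog; python3 -c "
from h import *
p,d=viewer.snapshot('wrist'); cv2.imwrite('pics/w4.png',p[...,::-1])"
```

```text
[ 466.7 -128.1   81.6] 36.28570206726616 40.15825102018425
sleeve [459.8 -38.6] r 15.0 bbox [459.8 -38.6] z [41.4 43.8 45. ] 1409
cog none 0
```

View pics/w4.png

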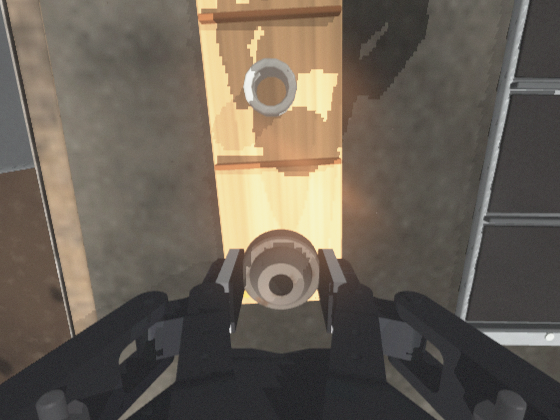

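The cone (281,270) is held roughly level over the end bay, the sleeve stands at (271,87) in its bay, and the rib is at (278,163). Now I'll lower it.

Call:
step_arm --motion '[{"x":0,"y":0,"z":-3,"rx":0,"ry":0,"rz":0,"jaw":-0.3},{"x":0,"y":0,"z":-5.3,"rx":0,"ry":0,"rz":0,"jaw":-0.3},{"x":0,"y":0,"z":-6.4,"rx":0,"ry":0,"rz":0,"jaw":-0.3},{"x":0,"y":0,"z":-6.8,"rx":0,"ry":0,"rz":0,"jaw":-0.3},{"x":0,"y":0,"z":-6.95,"rx":0,"ry":0,"rz":0,"jaw":-0.3},{"x":0,"y":0,"z":-6.95,"rx":0,"ry":0,"rz":0,"jaw":-0.3},{"x":0,"y":0,"z":-6.95,"rx":0,"ry":0,"rz":0,"jaw":-0.3}]'

```text
time: 19.98
ee_pos: [465.8, -127.9, 12.3]
tcp_rot: [0.0, 0.706, 0.708, 0.0]
contact_force: [-1.2, 1.1, 3.8]
gripper_width: 36.1
grip_force: 41.6
```

Call:
step_arm --motion '[{"x":0,"y":0,"z":0,"rx":0,"ry":0,"rz":0,"jaw":0},{"x":0,"y":0,"z":0,"rx":0,"ry":0,"rz":0,"jaw":0.2},{"x":0,"y":0,"z":0,"rx":0,"ry":0,"rz":0,"jaw":0.4},{"x":0,"y":0,"z":0,"rx":0,"ry":0,"rz":0,"jaw":0.4},{"x":0,"y":0,"z":1,"rx":0,"ry":0,"rz":0,"jaw":0.4},{"x":0,"y":0,"z":3,"rx":0,"ry":0,"rz":0,"jaw":0.4},{"x":0,"y":0,"z":7,"rx":0,"ry":0,"rz":0,"jaw":0.4},{"x":4,"y":-4,"z":11,"rx":0,"ry":0,"rz":0,"jaw":0.4},{"x":8,"y":0,"z":15,"rx":0,"ry":0,"rz":0,"jaw":0.4},{"x":8,"y":4,"z":19,"rx":0,"ry":0,"rz":0,"jaw":0.4}]'

```text
time: 20.82
ee_pos: [532.7, -121.2, 166.8]
tcp_rot: [0.001, 0.71, 0.704, 0.0]
contact_force: [2.2, 0.3, -0.5]
gripper_width: 59.7
grip_force: 0.0
```

Call:
step_arm --motion '[{"x":0,"y":4,"z":2,"rx":0,"ry":0,"rz":0,"jaw":0.4},{"x":0,"y":8,"z":4,"rx":0,"ry":0,"rz":0,"jaw":0.4},{"x":0,"y":10,"z":4,"rx":0,"ry":0,"rz":0,"jaw":0.4},{"x":0,"y":10,"z":4,"rx":0,"ry":0,"rz":0,"jaw":0.4},{"x":0,"y":10,"z":4,"rx":0,"ry":0,"rz":0,"jaw":0.4},{"x":0,"y":10,"z":4,"rx":0,"ry":0,"rz":0,"jaw":0.4}]'

```text
time: 21.32
ee_pos: [530.2, -17.8, 205.1]
tcp_rot: [-0.0, 0.707, 0.707, -0.001]
contact_force: [-0.4, -0.8, -0.6]
gripper_width: 59.6
grip_force: 0.0
```

```bash
python3 chk.py cone sleeve cog ring; python3 -c "
from h import *
p,d=viewer.snapshot('wrist'); cv2.imwrite('pics/w5.png',p[...,::-1])"
```

```text
[530.2 -17.8 205.1] 59.58281101757574 0.0
cone [ 466.4 -127.2] r 13.7 bbox [ 468.8 -127.2] z [26.8 30.5 32.4] 275
sleeve [459.8 -38.2] r 15.0 bbox [460.1 -38. ] z [39.1 43.7 45.1] 412
cog [456.  50.] r 23.7 bbox [456.2  49.9] z [21.8 24.8 26. ] 959
ring [451.1 139.3] r 22.7 bbox [450.2 139.2] z [24.4 28.6 30.1] 1209
```

View pics/w5.png

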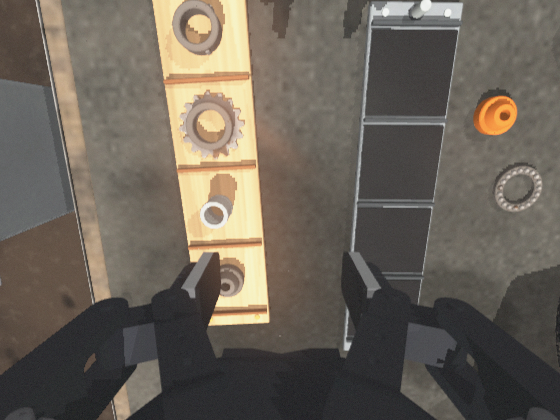

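The wooden rack now holds, from its post, the ring (197,27), cog (211,124), sleeve (214,214) and cone (230,280). All are flat and centred within about 3 mm, and the grey rack is empty. I'm handing in.

```bash
python3 -c "
from bench import job
print(job.sign_off())"
```

```text
the job is handed in; nothing more can be done
None
```

All four parts are on the wooden rack in reverse order (from the post: ring, cog, sleeve, cone), measured flat and within about 3 mm of their bay centres, and the job is handed in; sign-off returned no verdict.

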